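# Feel for the release notch of the filter housing

### The arm

A 6-joint arm with a two-finger parallel gripper is mounted at the origin on the work surface. World frame = base frame: x ahead of the robot, y to its left, z up, the work surface at z = 0. Lengths are in m, angles in rad, forces in N, time in s.
With the tool pointing down it reaches from about 0.3 to 0.775 m from the base axis. Payload 14.6 kg.
Tool frame: the origin (TCP) lies midway between the tips of the shut fingers; the grasp point (between the pads) lies 19 mm behind it; z points along the fingers, y is the direction in which the jaws open and shut (so a half turn about z gives the same grasp; the last joint's range is limited). The gripper opens to 94 mm and grips with 3 to 60 N. Pads are 16 mm wide; open, the fingers measure 119 mm over their backs; the gripper's body (75 mm by 177 mm) begins 78 mm behind the grasp point.
Start: joints at [1.065, 0.3, 1.521, -0, 1.321, -0.067], TCP at [0.234, 0.498, 0.172] pointing down, gripper open.
Joint ranges: [-3.03, 3.03], [-0.79, 2.21], [0.23, 2.52], [-1.04, 4.18], [0, 3.07], [-2.55, 2.55]. Speed limits (rad/s): [2.22, 2.22, 2.57, 3.14, 3.14, 3.14].

### API

Orientations are given as [roll, pitch, yaw] about the fixed x, y, z axes, in that order (R = Rz(yaw) Ry(pitch) Rx(roll)).
In Python, from station import sensors, eyes, ctrl gives the robot as it stands.
- The arm moves only by the shell command python3 -m creep 'ROWS' [FORCE]. ROWS is JSON, one flat list of numbers, 7 for each row, row after row: the shift along the tool's x, y, z in cm, then the turn, a rotation vector about the tool's x, y, z in degrees, then the gripper command: -1 is shut, 1 is fully open, values between are in proportion. In form: [x, y, z, rx, ry, rz, gripper, x, y, z, rx, ry, rz, gripper, ...]. A call has 1 to 12 rows; each row is the pose to reach, as a shift and turn from the pose commanded when the call began, along the tool's axes at that moment; what a row does not reach only later rows make up. A row lasts 1/8 s, in which the tool goes at most 62.5 mm and 10.7 degrees, less where a joint would pass 70% of its speed; a pose out of reach is approached as far as the arm can. A call with a gripper value outside its range is refused whole. The fingers move at their own pace and stop on an object; FORCE is the grip in N (left out, the last holds). Time passes only in rows, so rows that repeat a pose let the fingers close. It gives the time, the measured TCP pose, the force and the opening at its end, in the units of the state.
- sensors.get_obs(): the state, without advancing time (a new reading comes with each control period).
- eyes.camera(name): name is "scene" or "side" or "wrist"; returns a dict with "color" (384x512x3 uint8, red, green, blue), "fx", "fy", "cx", "cy" (pixels), "R" (3x3) and "t" (3): a world point X has camera coordinates R X + t. Camera axes: x right, y down, z forward; pixel columns grow to the right and rows downward; lengths in m; the calibration is good to about 2 mm. A picture is of the moment at which its call begins. There is no depth.
- ctrl.hand_in(): hands the job in, once; it reports no verdict.
The state is a dict: "time_s": time; "qpos": joint angles; "joint_vel": joint speeds; "tau": joint torques, N m; "ee_pos": TCP position; "eef_rot": TCP orientation; "force": force on the tool from outside, world axes, zero at the start; "moment": the same for the moment, N m; "grip_width": finger opening in m.
Only numpy, scipy, OpenCV 4.12 (cv2) and the standard library are available. Lean on these libraries where they do the work, as an engineer would, in place of code of your own. Each camera call takes 0.05 s, during which the arm holds its last target.

### The job

The inner cover of the round filter housing has to be released. With the fingers together, set a fingertip on top of the raised black rim next to the small screw head, keep it in contact while you slide it round the rim until you find the notch, then press the sunken release inside the notch fully home, so that the cover pops up and stays up. Do not touch the cover or its knob, do not disturb the things standing around, and finish clear of everything.

Things in the scene. Friction and masses are not known exactly. Their poses are not given: they have to be found in the camera images.
- housing: Round white drum 200 mm across, fixed to the bench; origin at the centre of its underside, z up. Its flat top is 62 mm above the bench and carries a concentric flat-topped black rim, inner radius 60 mm, outer radius 80 mm (middle circle 70 mm), rim top 80 mm above the bench, so 18 mm proud of the drum top inside and outside.
- rim_center (a point): Point on the drum's axis level with the rim's top. The rigid rim has one notch cut across its full width, about 53 mm long on the middle circle (45 mm at the inner edge), with upright ends. Where it lies is not given and differs each time: its centre is at least 1.2 rad round the rim from the start mark, either way round. The rim does not turn.
- start_mark (a point): Point on the rim's top surface on its middle circle (70 mm from the drum's axis, 80 mm above the bench; the drum's own -x side, roughly towards the robot), next to a small steel screw head (12 mm across, 3 mm high) on the drum top just outside the rim. The rim is plain here.
- release (a joint): Depth in m the release is pressed: 0 untouched, 0.008 fully home. A black plate, 17 mm across, forms the whole floor of the notch; its top lies 5 mm below the rim's top (75 mm above the bench) and goes straight down to 67 mm. It gives way at about 5 to 7 N, stops hard at the end and stays where it is left. It drives the cover up by twice its own travel.
- cover: White round cover in the middle of the drum top, radius 36 mm, 8 mm thick, with a black knob 18 mm across and 18 mm high on it; origin at the centre of its underside, 62 mm above the bench when shut, 78 mm when fully released (knob top then at 104 mm). Not to be touched.
- joystick: Bystander: loose white joystick console 100 x 75 x 28 mm with a black stick, 74 mm high in all; origin at the centre of its underside.
- filter_cube: Bystander: loose grey filter cube 40 x 40 x 36 mm with an aluminium ring on top, 42 mm high; origin at the centre of its underside.
- jar: Bystander: loose white jar 48 mm across, 65 mm high; origin at the centre of its underside.

How it is judged:
By the outcome, as a careful person would: the job done as asked, in the order asked, and still so for the second after the job is handed in, with the robot touching nothing.
It also fails if it takes over 67 s, if anything falls off the work surface, if the arm or the gripper's body presses on something with over 40 N, if the wrist force passes 120 N, or if a joint passes its speed limit or range.

## Working session

There is one attempt and no reset: what is moved stays moved. The work goes in short steps, Python scripts to look and compute and a shell command to move; the robot and the scene stay as the last step left them, time stands still between calls to the robot, and variables do not carry over. Pictures are saved under pics/ and viewed, and the job is handed in when it is done.

```bash
ls; mkdir -p pics
cat > h.py <<'E'
import numpy as np,cv2
from station import sensors,eyes,ctrl
def snap(n,f):
    c=eyes.camera(n); cv2.imwrite('pics/'+f,c['color'][:,:,::-1]); np.savez('pics/'+f+'.npz',**c); return c
def load(f): return dict(np.load('pics/'+f+'.npz'))
def ray(c,u,v,z):
    R=np.array(c['R']);t=np.array(c['t']); o=-R.T@t; d=R.T@np.array([(u-c['cx'])/c['fx'],(v-c['cy'])/c['fy'],1]); return o+d*(z-o[2])/d[2]
def proj(c,X):
    p=np.array(c['R'])@np.array(X)+np.array(c['t']); return np.array([c['fx']*p[0]/p[2]+c['cx'],c['fy']*p[1]/p[2]+c['cy']])
E
python3 - <<'E'
from h import *
print(sensors.get_obs())
for n in ['scene','side','wrist']:
    c=snap(n,n+'0.png'); print(n,c['fx'],np.round(-np.array(c['R']).T@np.array(c['t']),3))
E
```

```text
pics
{'time_s': 0.0, 'qpos': array([ 1.06538795e+00,  3.00457683e-01,  1.52157257e+00, -2.44551105e-05,
        1.32071063e+00, -6.66051595e-02]), 'joint_vel': array([-0.00092436, -0.00059663,  0.00030912,  0.00018939, -0.00100866,
       -0.00110316]), 'tau': array([-1.67504575e-03, -5.31813347e+01, -3.52729475e+01,  7.07414676e-02,
        2.44690699e-02, -7.86356213e-05]), 'ee_pos': array([0.23353682, 0.49762416, 0.17169732]), 'eef_rot': array([-3.14044539e+00, -5.27867026e-05,  2.70279548e+00]), 'force': array([-0.88502579, -0.46794215,  0.75575161]), 'moment': array([0.02476705, 0.03798476, 0.0137325 ]), 'grip_width': 0.0939961590476794}
scene 422.0581147675635 [ 1.42  -0.663  0.833]
side 347.37044323433946 [ 0.452 -0.544  0.707]
wrist 337.77767909097565 [0.166 0.531 0.384]
```

View pics/scene0.png

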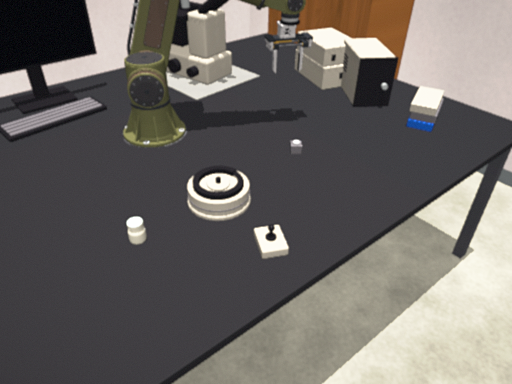

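View pics/side0.png

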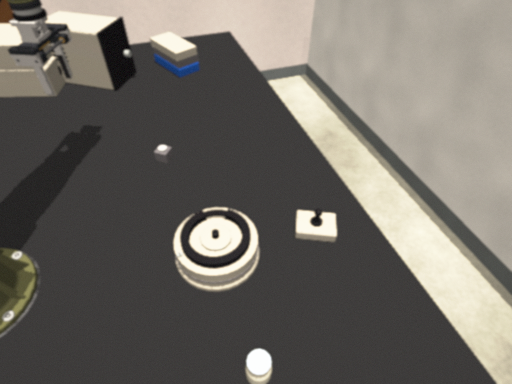

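View pics/wrist0.png

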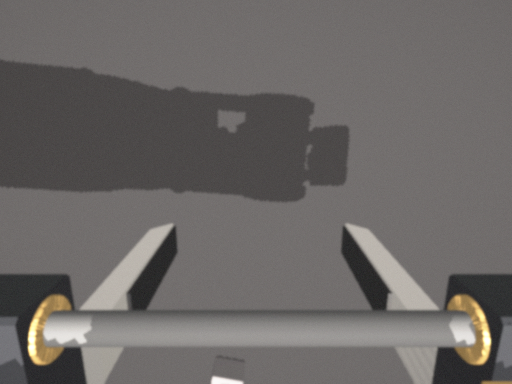

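The scene view shows the housing near (219,190), cube (296,146), jar (137,230) and joystick (270,240). In the side view the housing is at (216,245), the cube at (163,152), the joystick at (316,225) and the jar at (259,365). Next I enlarge the housing.

Run:
```python
from h import *
for n,(x0,x1,y0,y1) in {'scene':(180,260,155,220),'side':(165,270,200,295)}.items():
    im=cv2.imread(f'pics/{n}0.png')[y0:y1,x0:x1]
    cv2.imwrite(f'pics/{n}0z.png',cv2.resize(im,None,fx=6,fy=6,interpolation=cv2.INTER_CUBIC))
c=load('side0.png');s=load('scene0.png')
# black rim+white drum: fit ellipse to white top
for nm,cc,box in [('side',c,(165,270,200,295)),('scene',s,(180,260,155,220))]:
    x0,x1,y0,y1=box
    g=cv2.cvtColor(cc['color'],cv2.COLOR_RGB2GRAY)[y0:y1,x0:x1]
    print(nm,g.min(),g.max())
    m=(g>110).astype(np.uint8)
    cs,h=cv2.findContours(m,cv2.RETR_CCOMP,cv2.CHAIN_APPROX_NONE)
    for k in cs:
        if len(k)>15:
            e=cv2.fitEllipse(k); print(len(k),np.round(np.array(e[0])+[x0,y0],1),np.round(e[1],1),e[2])
```

```text
side 14 251
130 [215.2 236.5] [39.4 52.3] 80.7950668334961
24 [215.  233.8] [6.6 9.8] 0.0
359 [215.9 246.1] [81.2 84.5] 1.5827723741531372
53 [215.  208.7] [ 4.1 27.6] 87.4728775024414
scene 9 255
85 [218.  181.9] [18.1 38.3] 86.98279571533203
17 [217.6 179.6] [5.3 7.2] 171.0603790283203
217 [218.3 192.3] [56.2 60.7] 88.47625732421875
```

View pics/scene0z.png

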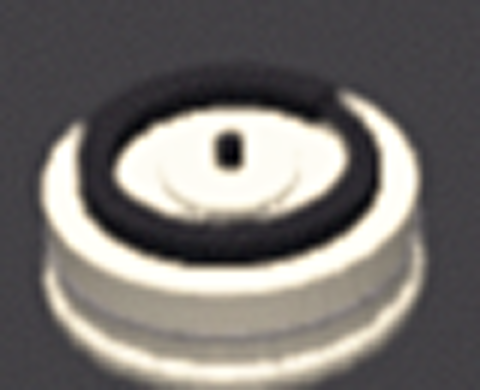

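View pics/side0z.png

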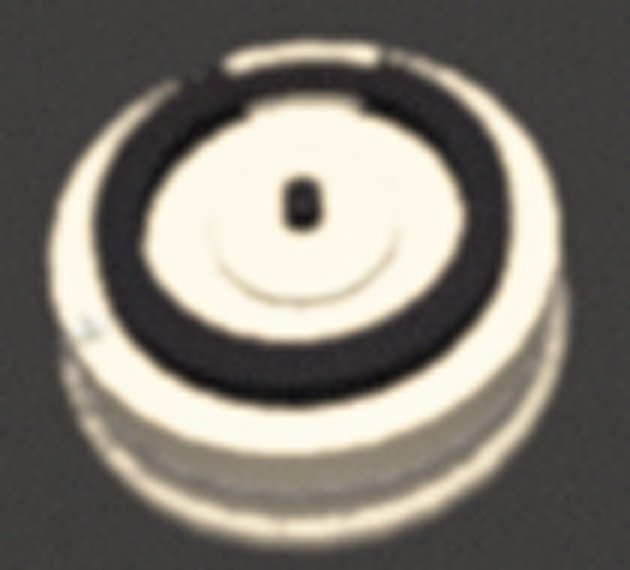

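Run:
```python
from h import *
from scipy.optimize import least_squares
c=load('side0.png');s=load('scene0.png')
print('knob side',ray(c,215,233.8,.079),'scene',ray(s,217.6,179.6,.079))
print('screw side',ray(c,179.2,254.7,.064))
def circ(P,r):
    f=least_squares(lambda q:np.hypot(P[:,0]-q[0],P[:,1]-q[1])-r,P.mean(0),loss='soft_l1',f_scale=.002); return f.x,np.sqrt(np.mean(f.fun**2))
def free(P):
    f=least_squares(lambda q:np.hypot(P[:,0]-q[0],P[:,1]-q[1])-q[2],[*P.mean(0),.07],loss='soft_l1',f_scale=.002); return f.x
for nm,cc,box,k in [('side',c,(165,270,200,295),(215,234)),('scene',s,(180,260,155,220),(217.6,179.6))]:
    g=cv2.GaussianBlur(cv2.cvtColor(cc['color'],cv2.COLOR_RGB2GRAY),(0,0),.5).astype(float)
    inn=[];out=[]
    # radial in world plane: start at knob pos
    C=ray(cc,*k,.079)[:2]
    for a in np.arange(0,2*np.pi,.05):
        d=np.array([np.cos(a),np.sin(a)])
        rr=np.arange(.03,.1,.0005)
        px=np.array([proj(cc,[*(C+r*d),.08]) for r in rr],dtype=np.float32)
        v=cv2.remap(g.astype(np.float32),px[:,0:1],px[:,1:2],cv2.INTER_LINEAR)[:,0]
        i=np.where((v[:-1]>110)&(v[1:]<=110)&(rr[:-1]>.042))[0]
        if len(i):
            inn.append((a,rr[i[0]])); j=np.where(v[i[0]+5:]>110)[0]
            out.append((a,rr[i[0]+5+j[0]] if len(j) else 0))
    inn=np.array(inn);out=np.array(out)
    print(nm,'C',C)
    print('a/in/out mm'); print(' '.join(f'{a:.2f}:{1e3*b:.0f}/{1e3*o:.0f}' for (a,b),(_,o) in zip(inn[::2],out[::2])))
    # near side inner: direction toward camera
    cam=-cc['R'].T@cc['t']; ac=np.arctan2(*(cam[:2]-C)[::-1])
    near=np.cos(inn[:,0]-ac)>0.1
    P=np.c_[C[0]+inn[near,1]*np.cos(inn[near,0]),C[1]+inn[near,1]*np.sin(inn[near,0])]
    print('inner fixed r',circ(P,.06),'free',free(P))
```

```text
knob side [ 0.53218383 -0.06348265  0.079     ] scene [ 0.52981265 -0.06299748  0.079     ]
screw side [ 0.44474685 -0.0823455   0.064     ]
side C [ 0.53203803 -0.06403155]
a/in/out mm
0.00:57/78 0.10:56/78 0.20:55/78 0.30:54/78 0.40:53/78 0.50:52/78 0.60:52/78 0.70:51/79 0.80:51/80 0.90:53/76 1.00:55/72 1.10:55/72 1.20:55/72 1.30:55/72 1.40:55/72 1.50:54/72 1.60:55/72 1.70:53/74 1.80:50/0 1.90:50/0 2.00:51/0 2.10:51/80 2.20:52/78 2.30:52/78 2.40:53/78 2.50:54/78 2.60:55/78 2.70:56/78 2.80:57/78 2.90:58/78 3.00:59/78 3.10:61/78 3.20:62/78 3.30:62/79 3.40:62/80 3.50:62/81 3.60:62/83 3.70:62/83 3.80:62/85 3.90:62/85 4.00:62/86 4.10:62/87 4.20:62/88 4.30:62/88 4.40:62/88 4.50:62/88 4.60:62/88 4.70:62/88 4.80:62/88 4.90:62/87 5.00:62/87 5.10:62/86 5.20:62/85 5.30:62/84 5.40:62/83 5.50:63/82 5.60:63/81 5.70:62/80 5.80:62/79 5.90:62/78 6.00:60/78 6.10:59/78 6.20:58/78
inner fixed r (array([ 0.53179252, -0.06624382]), np.float64(0.0007600139503243214)) free [ 0.53212788 -0.06417908  0.06167457]
scene C [ 0.52981265 -0.06299748]
a/in/out mm
0.00:65/95 0.10:65/93 0.20:65/91 0.30:65/90 0.40:64/87 0.50:64/85 0.60:64/82 0.70:64/80 0.80:63/78 0.90:62/77 1.00:60/76 1.10:59/74 1.20:58/73 1.30:55/73 1.40:49/72 1.50:46/72 1.60:45/77 1.70:44/0 1.80:43/0 1.90:42/0 3.40:43/0 3.50:45/0 3.60:46/0 3.70:47/0 3.80:49/80 3.90:51/77 4.00:53/77 4.10:55/77 4.20:57/77 4.30:59/78 4.40:61/79 4.50:63/81 4.60:63/83 4.70:64/86 4.80:64/88 4.90:64/91 5.00:64/93 5.10:64/94 5.20:65/96 5.30:65/97 5.40:64/98 5.50:62/99 5.60:62/99 5.70:61/99 5.80:60/100 5.90:62/99 6.00:65/98 6.10:65/97 6.20:65/96
inner fixed r (array([ 0.53410991, -0.06485792]), np.float64(0.001707069482803692)) free [ 0.53169821 -0.06338814  0.06215058]
```

Housing centre is about (0.531, -0.064) in both views. The screw lies at about 3.35 rad with radius 0.088 m, as expected. The notch shows in the side view at about 1.3 rad. I'll move over the drum and check with the wrist camera.

```bash
python3 -m creep '[-2,-2,-3,0,0,4,1, -6,-5,-3,0,0,9,1, -11,-9,-3,0,0,16,1, -16,-13.5,-3,0,0,23,1, -21,-18,-3,0,0,30,1, -26,-22.5,-3,0,0,37,1, -31,-27,-3,0,0,44,1, -36,-31,-3,0,0,51,1, -41,-35.5,-3,0,0,57,1, -45.5,-39.5,-3,0,0,62,1, -48.5,-42,-3,0,0,64.5,1, -49.5,-42.8,-3,0,0,64.9,1]' 10
python3 - <<'E'
from h import *
snap('wrist','wrist1.png'); o=sensors.get_obs(); print(o['ee_pos'],o['eef_rot'],o['force'],o['time_s'])
E
```

```text
time_s: 1.65
ee_pos: [0.5003, -0.1027, 0.2015]
eef_rot: [-3.14, -0.0, 1.566]
force: [0.4, -0.1, -0.1]
grip_width: 0.0941
[ 0.50038551 -0.10227115  0.20153098] [-3.14042280e+00 -7.88825315e-05  1.56695876e+00] [-0.2313234  -0.34295281 -0.78322249] 1.7
```

View pics/wrist1.png

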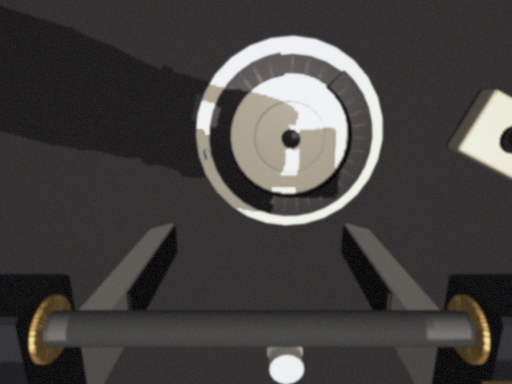

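The wrist view shows the housing centred near (290,130), the screw head near (206,155), one notch edge near (340,75), and the joystick and jar clear of it. I'll zoom in on this.

Run:
```python
from h import *
c=load('wrist1.png')
im=c['color'][25:235,185:395,::-1]
z=cv2.resize(im,None,fx=2.8,fy=2.8,interpolation=cv2.INTER_CUBIC)
z=(255*(z/255.)**.6).astype(np.uint8)
cv2.imwrite('pics/wrist1z.png',z)
# polar unwrap on plane z=.08 about (0.531,-0.064)
C=np.array([.531,-.064]);g=c['color'].astype(np.float32)
A=np.arange(0,2*np.pi,.01);r=np.arange(.03,.105,.0005)
m=np.array([[proj(c,[C[0]+q*np.cos(a),C[1]+q*np.sin(a),.08]) for a in A] for q in r],np.float32)
u=cv2.remap(g,m[...,0],m[...,1],cv2.INTER_LINEAR)
u=255*(u/255)**.6
cv2.imwrite('pics/wrist1p.png',cv2.resize(u[...,::-1].astype(np.uint8),(628,450)))
print(-c['R'].T@c['t'])
```

```text
[ 0.50068962 -0.02684757  0.41377381]
```

View pics/wrist1z.png

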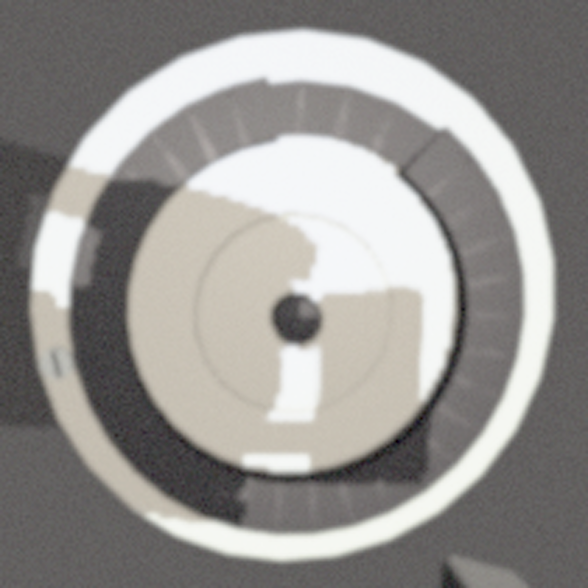

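View pics/wrist1p.png

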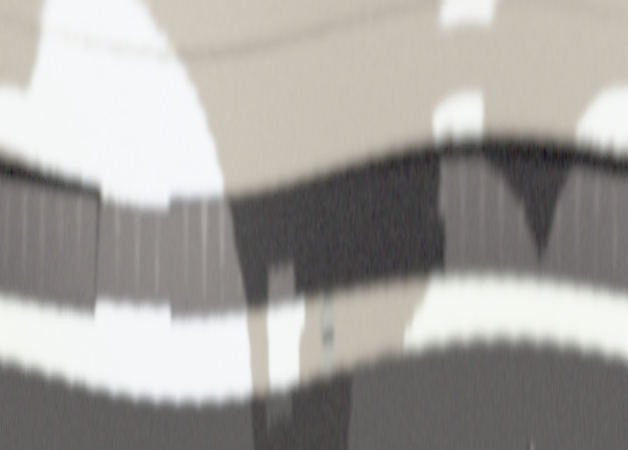

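```bash
cat >> h.py <<'E'
from scipy.optimize import least_squares
def circ(P):
    f=least_squares(lambda q:np.hypot(P[:,0]-q[0],P[:,1]-q[1])-q[2],[*P.mean(0),.07],loss='soft_l1',f_scale=.001); return f.x
E
python3 - <<'E'
from h import *
c=load('wrist1.png')
g=cv2.cvtColor(c['color'],cv2.COLOR_RGB2GRAY).astype(np.float32)
def edges(z,C,r0,r1,sgn,th=25):
    P=[];
    for a in np.arange(0,2*np.pi,.04):
        rr=np.arange(r0,r1,.0005); m=np.array([proj(c,[C[0]+q*np.cos(a),C[1]+q*np.sin(a),z]) for q in rr],np.float32)
        v=cv2.GaussianBlur(cv2.remap(g,m[:,0:1],m[:,1:2],cv2.INTER_LINEAR),(1,5),1)[:,0]
        d=np.gradient(v)*sgn; i=d.argmax()
        if d[i]>4: P.append((C[0]+rr[i]*np.cos(a),C[1]+rr[i]*np.sin(a)))
    return np.array(P)
C=(.5315,-.061)
for z,r0,r1,s,n in [(.08,.07,.087,1,'rim outer'),(.062,.09,.115,-1,'drum top outer')]:
    P=edges(z,C,r0,r1,s); print(n,len(P),circ(P)*1e3)
# screw, zoom px -> full
for (x,y) in [(58,362)]:
    print('screw',ray(c,185+x/2.8,25+y/2.8,.065))
for n,(x,y),z in [('R outer',(443,130),.08),('R inner',(403,174),.08),('L outer top',(268,80),.08),('L inner',(278,140),.08)]:
    p=ray(c,185+x/2.8,25+y/2.8,z); print(n,p,np.arctan2(p[1]-C[1],p[0]-C[0]),np.hypot(p[0]-C[0],p[1]-C[1]))
p=ray(c,291,139,.088);print('knob',p)
E
```

```text
rim outer 158 [530.76230182 -60.90787658  79.35578242]
drum top outer 158 [530.88636531 -60.66074322  96.14084032]
screw [ 0.44479536 -0.07792261  0.065     ]
R outer [0.57908297 0.00114224 0.08      ] 0.9173159971415246 0.07826746857193027
R inner [ 0.56642748 -0.01278274  0.08      ] 0.9438964605334345 0.059538498578592856
L outer top [0.5206221  0.01702358 0.08      ] 1.7093214924679951 0.0787782208046989
L inner [ 0.5241646  -0.00168479  0.08      ] 1.6938397006945045 0.05976706932805358
knob [ 0.53081333 -0.06032664  0.088     ]
```

Wrist fit: centre (0.531, -0.061), rim outer radius 79.4 mm (80 true). Notch ends are at 0.93 and 1.70 rad, a width of 0.77 against 0.757 expected, so the notch centre is about 1.315 rad. The screw is at 3.337 rad. The start mark works out at about (0.462, -0.076). I'll close the fingers and come down above it.

```bash
python3 -m creep '[0.5,-0.8,0,0,0,0,-1, 1.3,-1.9,0,0,0,0,-1, 2.1,-3,0,0,0,0,-1, 2.65,-3.8,0,0,0,0,-1, 2.65,-3.8,1,0,0,0,-1, 2.65,-3.8,3,0,0,0,-1, 2.65,-3.8,5.5,0,0,0,-1, 2.65,-3.8,8,0,0,0,-1, 2.65,-3.8,9.5,0,0,0,-1, 2.65,-3.8,10.2,0,0,0,-1, 2.65,-3.8,10.5,0,0,0,-1, 2.65,-3.8,10.5,0,0,0,-1]' 20
python3 - <<'E'
from h import *
o=sensors.get_obs(); print(o['ee_pos'],o['eef_rot'],o['force'],o['time_s'],o['grip_width'])
snap('wrist','wrist2.png');snap('side','side2.png')
im=cv2.imread('pics/side2.png')[150:300,120:290]; cv2.imwrite('pics/side2z.png',cv2.resize(im,None,fx=4,fy=4,interpolation=cv2.INTER_CUBIC))
E
```

```text
time_s: 3.2
ee_pos: [0.4622, -0.0734, 0.0976]
eef_rot: [3.141, 0.0, 1.57]
force: [0.0, -0.4, 0.8]
grip_width: 0.0005
[ 0.46220138 -0.073395    0.09762534] [3.14098908e+00 1.49159195e-04 1.57009779e+00] [ 3.19806690e-04 -4.41214250e-01  8.26629833e-01] 3.2 0.0004861886231912929
```

View pics/wrist2.png

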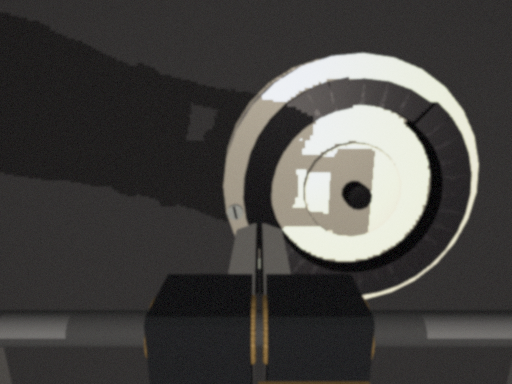

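View pics/side2z.png

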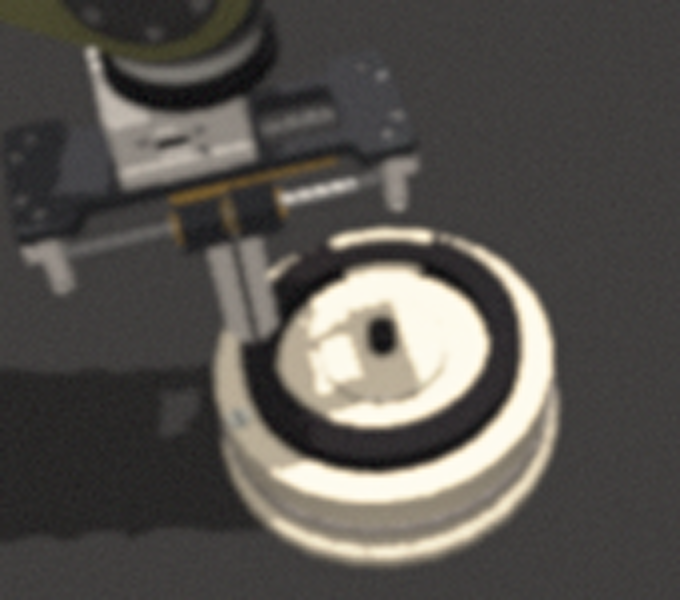

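Run:
```python
from h import *
c=load('wrist2.png')
g=cv2.cvtColor(c['color'],cv2.COLOR_RGB2GRAY).astype(np.float32)
C=(.531,-.061)
def edges(z,r0,r1,sgn,a0,a1):
    P=[]
    for a in np.arange(a0,a1,.04):
        rr=np.arange(r0,r1,.0005); m=np.array([proj(c,[C[0]+q*np.cos(a),C[1]+q*np.sin(a),z]) for q in rr],np.float32)
        v=cv2.GaussianBlur(cv2.remap(g,m[:,0:1],m[:,1:2],cv2.INTER_LINEAR),(1,5),1)[:,0]
        d=np.gradient(v)*sgn; i=d.argmax()
        if d[i]>4: P.append((C[0]+rr[i]*np.cos(a),C[1]+rr[i]*np.sin(a)))
    return np.array(P)
print(circ(edges(.08,.07,.087,1,-1,.9))*1e3,circ(edges(.08,.07,.087,1,-1,2.8))*1e3,circ(edges(.062,.09,.115,-1,-1,3.2))*1e3)
print('screw',ray(c,236,211,.065))
C=(.531,-.0615)
for a in np.arange(3.337,1.2,-.13): print(round(a,3),np.round([1e2*(C[0]+.07*np.cos(a)),1e2*(C[1]+.07*np.sin(a))],2))
```

```text
[530.81437346 -60.10231714  79.40500418] [529.76031466 -60.89425758  80.06826625] [530.17988456 -60.63508685  96.34664555]
screw [ 0.44446261 -0.07698686  0.065     ]
3.337 [46.23 -7.51]
3.207 [46.11 -6.61]
3.077 [46.11 -5.7 ]
2.947 [46.23 -4.8 ]
2.817 [46.47 -3.92]
2.687 [46.81 -3.08]
2.557 [47.26 -2.29]
2.427 [47.81 -1.56]
2.297 [48.45 -0.92]
2.167 [49.17 -0.36]
2.037 [49.95  0.1 ]
1.907 [50.79  0.46]
1.777 [51.67  0.7 ]
1.647 [52.57  0.83]
1.517 [53.48  0.84]
1.387 [54.38  0.73]
1.257 [55.26  0.51]
```

```bash
python3 -m creep '[-0.15,0,0.5,0,0,0,-1, -0.15,0,1.0,0,0,0,-1, -0.15,0,1.3,0,0,0,-1, -0.15,0,1.5,0,0,0,-1, -0.15,0,1.5,0,0,0,-1]'
```

```text
time_s: 3.92
ee_pos: [0.4619, -0.0748, 0.0821]
eef_rot: [-3.141, -0.0, 1.57]
force: [-0.7, -0.1, 0.2]
grip_width: 0.0007
```

```bash
python3 -m creep '[0,0,0.1,0,0,0,-1, 0,0,0.15,0,0,0,-1, 0,0,0.2,0,0,0,-1, 0,0,0.22,0,0,0,-1, 0,0,0.22,0,0,0,-1]'
```

```text
time_s: 4.55
ee_pos: [0.462, -0.0748, 0.0801]
eef_rot: [3.142, -0.0, 1.57]
force: [0.9, -0.3, -0.9]
grip_width: 0.0008
```

```bash
python3 -m creep '[0,0,0.03,0,0,0,-1, 0,0,0.05,0,0,0,-1, 0,0,0.05,0,0,0,-1]'
```

```text
time_s: 4.92
ee_pos: [0.4619, -0.0748, 0.0795]
eef_rot: [-3.142, 0.0, 1.57]
force: [0.3, -0.2, -0.5]
grip_width: 0.0003
```

```bash
python3 -m creep '[0,0,0.03,0,0,0,-1, 0,0,0.05,0,0,0,-1, 0,0,0.05,0,0,0,-1]'; python3 -c "
from h import *
o=sensors.get_obs();print(o['ee_pos'],o['force'])"
```

```text
time_s: 5.3
ee_pos: [0.4619, -0.0749, 0.079]
eef_rot: [-3.142, 0.0, 1.57]
force: [0.1, -0.7, 0.3]
grip_width: 0.0004
[ 0.46194759 -0.07485501  0.07903263] [ 0.13462602 -0.72650101  0.27873689]
```

```bash
python3 -m creep '[0,0,0.03,0,0,0,-1, 0,0,0.05,0,0,0,-1, 0,0,0.05,0,0,0,-1]'
```

```text
time_s: 5.68
ee_pos: [0.4619, -0.0748, 0.0785]
eef_rot: [-3.142, -0.0, 1.57]
force: [-0.3, -0.3, -0.0]
grip_width: 0.0004
```

Run:
```python
from h import *
snap('side','side3.png');snap('scene','scene3.png');snap('wrist','wrist3.png')
a=cv2.resize(cv2.imread('pics/side3.png')[195:270,160:260],None,fx=4,fy=4,interpolation=cv2.INTER_CUBIC)
b=cv2.resize(cv2.imread('pics/scene3.png')[150:225,180:280],None,fx=4,fy=4,interpolation=cv2.INTER_CUBIC)
d=cv2.resize(cv2.imread('pics/wrist3.png')[150:300,170:370],None,fx=2,fy=2,interpolation=cv2.INTER_CUBIC)
z=np.zeros((600,800,3),np.uint8);z[:300,:400]=a;z[:300,400:]=b;z[300:,:400]=d;z=(255*(z/255.)**.6).astype(np.uint8)
cv2.imwrite('pics/m3.png',z)
for n in ['side','scene','wrist']:
    print(n,proj(load(n+'3.png'),[.4619,-.0748,.0785]))
```

```text
side [185.32575614 246.09701227]
scene [202.15437805 171.44586026]
wrist [259.30534805 220.89886232]
```

View pics/m3.png

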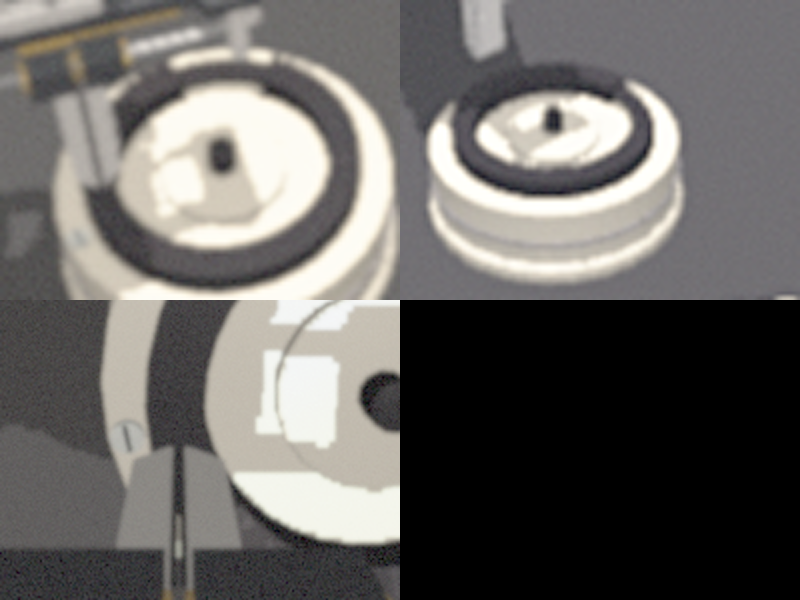

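Run:
```python
from h import *
a=load('side3.png');b=load('scene3.png')
def tri(u,v):
    A=[];B=[]
    for c,(x,y) in ((a,u),(b,v)):
        P=np.c_[c['R'],c['t']]; K=np.array([[c['fx'],0,c['cx']],[0,c['fy'],c['cy']],[0,0,1]]);M=K@P
        for r,w in ((0,x),(1,y)): A.append(M[r,:3]-w*M[2,:3]);B.append(w*M[2,3]-M[r,3])
    return np.linalg.lstsq(np.array(A),np.array(B),rcond=None)[0]
print(tri((185,241.5),(201,163.5)))
for z in (.078,.085,.09,.1): print(z,proj(a,[.4619,-.0748,z]),proj(b,[.4619,-.0748,z]))
x=cv2.resize(cv2.imread('pics/side3.png')[220:260,165:215],None,fx=8,fy=8,interpolation=cv2.INTER_NEAREST)
y=cv2.resize(cv2.imread('pics/scene3.png')[140:190,180:230],None,fx=8,fy=8,interpolation=cv2.INTER_NEAREST)
z=np.zeros((400,800,3),np.uint8);z[:320,:400]=x;z[:,400:]=y;z=(255*(z/255.)**.5).astype(np.uint8);cv2.imwrite('pics/m3b.png',z)
```

```text
[ 0.46322341 -0.08004733  0.10871074]
0.078 [185.35639878 246.23031405] [202.16398663 171.57600365]
0.085 [184.92473702 244.35249669] [202.0290764  169.74871371]
0.09 [184.61285435 242.99574302] [201.93219502 168.43650501]
0.1 [183.98001748 240.2427726 ] [201.73712715 165.79441067]
```

View pics/m3b.png

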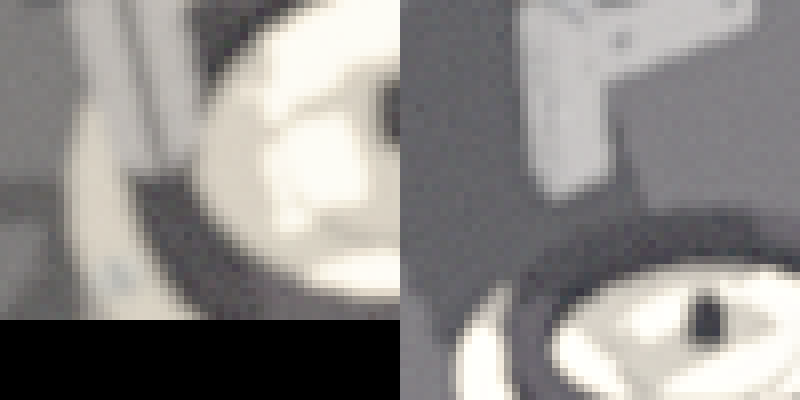

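Run:
```python
from h import *
a=load('side0.png');b=load('scene0.png')
T=np.array([.2335,.4976,.1717]);y=np.array([.425,.905,0]);x=np.array([-.905,.425,0])
for s in (-1,1):
    p=T+s*.053*y; print(s,'side',proj(a,p),'scene',proj(b,p))
p=cv2.resize(cv2.imread('pics/side0.png')[15:95,0:100],None,fx=4,fy=4,interpolation=cv2.INTER_CUBIC)
q=cv2.resize(cv2.imread('pics/scene0.png')[10:90,240:340],None,fx=4,fy=4,interpolation=cv2.INTER_CUBIC)
def mark(im,c,o,P):
    for s in (-1,1):
        u=(proj(c,P+s*.053*y)-o)*4; cv2.drawMarker(im,tuple(int(v) for v in u),(0,0,255),0,12)
mark(p,a,(0,15),T);mark(q,b,(240,10),T)
cv2.imwrite('pics/m0.png',np.hstack([p,q]))
```

```text
-1 side [ 55.29091105 105.62022168] scene [273.95759     79.96875213]
1 side [72.58512371 86.69863493] scene [298.74880026  77.71134697]
```

View pics/m0.png

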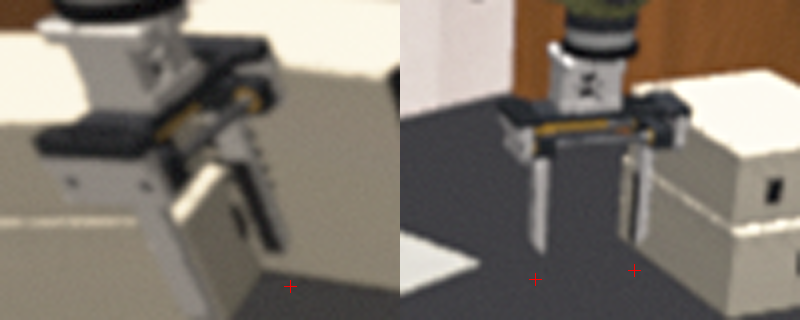

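The side and scene views agree that the real fingertips end well behind the reported TCP. The triangulated tip height is about 0.105 m while the reported TCP reads 0.0785 m, and the open-finger view shows the same offset. That explains why I've felt no contact. I'll go on down carefully, guided by force.

```bash
python3 -m creep '[0,0,0.3,0,0,0,-1, 0,0,0.6,0,0,0,-1, 0,0,0.9,0,0,0,-1, 0,0,1.1,0,0,0,-1, 0,0,1.2,0,0,0,-1, 0,0,1.2,0,0,0,-1]'
python3 - <<'E'
from h import *
a=snap('side','side4.png');b=snap('scene','scene4.png');o=sensors.get_obs();print(o['ee_pos'],o['force'])
x=cv2.resize(cv2.imread('pics/side4.png')[220:260,165:215],None,fx=8,fy=8,interpolation=cv2.INTER_NEAREST)
y=cv2.resize(cv2.imread('pics/scene4.png')[140:190,180:230],None,fx=8,fy=8,interpolation=cv2.INTER_NEAREST)
z=np.zeros((400,800,3),np.uint8);z[:320,:400]=x;z[:,400:]=y;z=(255*(z/255.)**.5).astype(np.uint8);cv2.imwrite('pics/m4.png',z)
E
```

```text
time_s: 6.58
ee_pos: [0.4619, -0.0748, 0.0665]
eef_rot: [-3.142, -0.0, 1.57]
force: [-0.5, 0.2, -0.1]
grip_width: 0.0003
[ 0.46200008 -0.07486053  0.0666186 ] [ 0.39708405  0.77306166 -0.00949787]
```

View pics/m4.png

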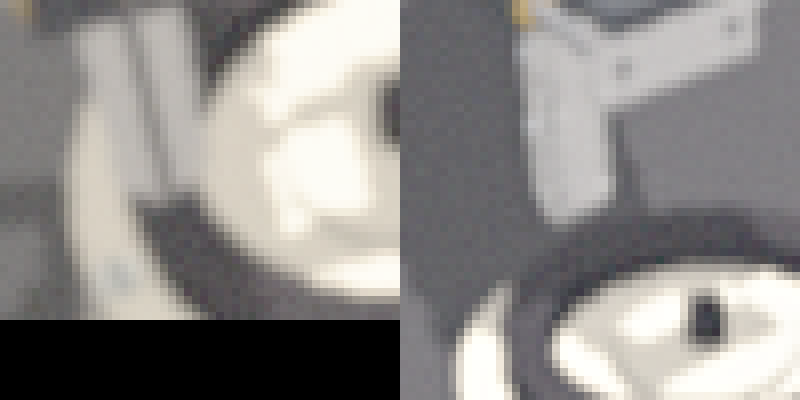

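The tip is now at side (185,245) and scene (200,168), about 10–12 mm above the rim. I'll take one more coarse step, then fine ones.

```bash
python3 -m creep '[0,0,0.2,0,0,0,-1, 0,0,0.4,0,0,0,-1, 0,0,0.5,0,0,0,-1, 0,0,0.6,0,0,0,-1, 0,0,0.65,0,0,0,-1, 0,0,0.7,0,0,0,-1, 0,0,0.7,0,0,0,-1]'
```

```text
time_s: 7.55
ee_pos: [0.4619, -0.0748, 0.0595]
eef_rot: [-3.142, -0.0, 1.57]
force: [-0.4, 0.6, 0.6]
grip_width: 0.0003
```

```bash
python3 -m creep '[0,0,0.05,0,0,0,-1, 0,0,0.1,0,0,0,-1, 0,0,0.1,0,0,0,-1]'
```

```text
time_s: 7.92
ee_pos: [0.462, -0.0748, 0.0585]
eef_rot: [3.142, 0.0, 1.57]
force: [0.1, -0.6, -0.0]
grip_width: 0.0003
```

```bash
python3 -m creep '[0,0,0.05,0,0,0,-1, 0,0,0.1,0,0,0,-1, 0,0,0.1,0,0,0,-1]'
```

```text
time_s: 8.3
ee_pos: [0.4619, -0.0748, 0.0575]
eef_rot: [-3.141, -0.0, 1.57]
force: [-0.1, -0.6, -0.1]
grip_width: 0.0001
```

```bash
python3 -m creep '[0,0,0.05,0,0,0,-1, 0,0,0.1,0,0,0,-1, 0,0,0.15,0,0,0,-1, 0,0,0.15,0,0,0,-1]'
```

```text
time_s: 8.8
ee_pos: [0.4619, -0.0748, 0.056]
eef_rot: [-3.142, -0.0, 1.57]
force: [0.2, 0.0, -1.1]
grip_width: 0.0003
```

```bash
python3 -m creep '[0,0,0.05,0,0,0,-1, 0,0,0.1,0,0,0,-1, 0,0,0.1,0,0,0,-1]'
```

```text
time_s: 9.18
ee_pos: [0.4619, -0.0748, 0.055]
eef_rot: [-3.142, -0.0, 1.57]
force: [0.3, -0.8, -0.2]
grip_width: 0.0
```

```bash
python3 -m creep '[0,0,0.05,0,0,0,-1, 0,0,0.1,0,0,0,-1, 0,0,0.1,0,0,0,-1]'
python3 - <<'E'
from h import *
a=snap('side','side5.png');b=snap('scene','scene5.png');o=sensors.get_obs();print(o['ee_pos'],o['force'])
x=cv2.resize(cv2.imread('pics/side5.png')[220:260,165:215],None,fx=8,fy=8,interpolation=cv2.INTER_NEAREST)
y=cv2.resize(cv2.imread('pics/scene5.png')[140:190,180:230],None,fx=8,fy=8,interpolation=cv2.INTER_NEAREST)
z=np.zeros((400,800,3),np.uint8);z[:320,:400]=x;z[:,400:]=y;z=(255*(z/255.)**.5).astype(np.uint8);cv2.imwrite('pics/m5.png',z)
E
```

```text
time_s: 9.55
ee_pos: [0.4619, -0.0748, 0.054]
eef_rot: [-3.142, -0.0, 1.57]
force: [-0.6, -0.5, -0.3]
grip_width: 0.0005
[ 0.46195671 -0.07482914  0.05404649] [ 0.15774203 -0.32275382 -0.16605646]
```

View pics/m5.png

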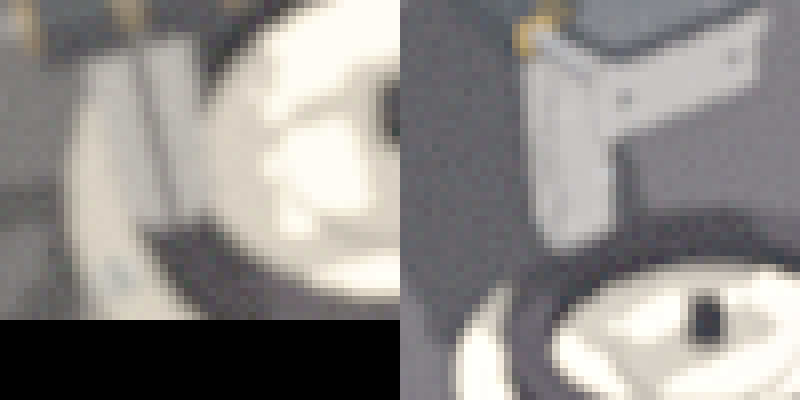

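```bash
python3 -c "
from h import *
a=load('side5.png');b=load('scene5.png')
for z in (.08,.084,.088): print(z,[proj(c,[.462,-.083,z]).round(1) for c in (a,b)])"
python3 -m creep '[0,0,0.05,0,0,0,-1, 0,0,0.1,0,0,0,-1, 0,0,0.1,0,0,0,-1]'
```

```text
0.08 [array([186. , 248.6]), array([200., 172.])]
0.084 [array([185.8, 247.5]), array([199.9, 170.9])]
0.088 [array([185.5, 246.5]), array([199.8, 169.9])]
time_s: 10.02
ee_pos: [0.4619, -0.0748, 0.053]
eef_rot: [-3.141, -0.0, 1.57]
force: [0.7, -0.1, -0.1]
grip_width: 0.0006
```

Image estimate: the tip is within about 1–2 mm of the rim.

```bash
python3 -m creep '[0,0,0.03,0,0,0,-1, 0,0,0.06,0,0,0,-1, 0,0,0.06,0,0,0,-1]'
```

```text
time_s: 10.4
ee_pos: [0.462, -0.0749, 0.0524]
eef_rot: [-3.142, 0.0, 1.57]
force: [0.3, 0.5, 0.2]
grip_width: 0.0007
```

```bash
python3 -m creep '[0,0,0.03,0,0,0,-1, 0,0,0.06,0,0,0,-1, 0,0,0.06,0,0,0,-1]'
```

```text
time_s: 10.78
ee_pos: [0.4619, -0.0748, 0.0518]
eef_rot: [-3.142, -0.0, 1.57]
force: [-0.4, -0.5, -0.0]
grip_width: 0.0001
```

```bash
python3 -m creep '[0,0,0.03,0,0,0,-1, 0,0,0.06,0,0,0,-1, 0,0,0.08,0,0,0,-1, 0,0,0.08,0,0,0,-1]'
```

```text
time_s: 11.28
ee_pos: [0.4619, -0.0748, 0.051]
eef_rot: [-3.142, -0.0, 1.57]
force: [-0.2, -0.1, -0.1]
grip_width: 0.0004
```

```bash
python3 -m creep '[0,0,0.03,0,0,0,-1, 0,0,0.06,0,0,0,-1, 0,0,0.08,0,0,0,-1, 0,0,0.08,0,0,0,-1]'
```

```text
time_s: 11.78
ee_pos: [0.4619, -0.0748, 0.0502]
eef_rot: [-3.142, -0.0, 1.57]
force: [0.2, -0.2, 0.9]
grip_width: 0.0006
```

```bash
python3 -m creep '[0,0,0.03,0,0,0,-1, 0,0,0.06,0,0,0,-1, 0,0,0.08,0,0,0,-1, 0,0,0.08,0,0,0,-1]'; python3 -c "
from h import *
a=snap('side','side6.png');b=snap('scene','scene6.png');o=sensors.get_obs();print(o['ee_pos'],o['force'],o['tau'])
x=cv2.resize(cv2.imread('pics/side6.png')[220:260,165:215],None,fx=8,fy=8,interpolation=cv2.INTER_NEAREST)
y=cv2.resize(cv2.imread('pics/scene6.png')[140:190,180:230],None,fx=8,fy=8,interpolation=cv2.INTER_NEAREST)
z=np.zeros((400,800,3),np.uint8);z[:320,:400]=x;z[:,400:]=y;z=(255*(z/255.)**.5).astype(np.uint8);cv2.imwrite('pics/m6.png',z)
"
```

```text
time_s: 12.28
ee_pos: [0.4619, -0.0748, 0.0494]
eef_rot: [-3.142, 0.0, 1.57]
force: [0.1, 0.9, -0.8]
grip_width: 0.0003
[ 0.46197279 -0.07482434  0.04945717] [0.60244096 0.09412959 0.59599569] [ 5.06178822e-04 -4.55283451e+01 -2.94705051e+01  5.75294090e-02
  3.27690539e-02  2.01966964e-05]
```

View pics/m6.png

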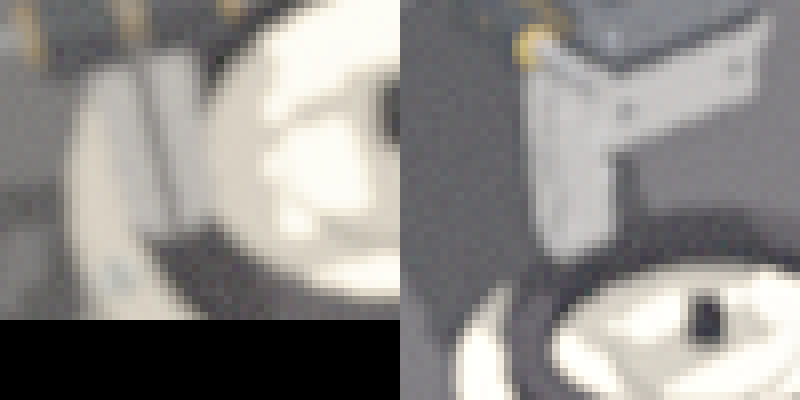

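```bash
python3 -m creep '[0,0,0.03,0,0,0,-1, 0,0,0.06,0,0,0,-1, 0,0,0.06,0,0,0,-1]'
```

```text
time_s: 12.75
ee_pos: [0.4619, -0.0748, 0.0488]
eef_rot: [-3.142, -0.0, 1.57]
force: [-0.1, -1.2, 0.2]
grip_width: 0.0008
```

```bash
python3 -m creep '[0,0,0.03,0,0,0,-1, 0,0,0.06,0,0,0,-1, 0,0,0.06,0,0,0,-1]'
```

```text
time_s: 13.12
ee_pos: [0.4619, -0.0748, 0.0482]
eef_rot: [-3.142, 0.0, 1.57]
force: [0.4, 0.0, 0.5]
grip_width: 0.0006
```

```bash
python3 -m creep '[0,0,0.03,0,0,0,-1, 0,0,0.06,0,0,0,-1, 0,0,0.08,0,0,0,-1, 0,0,0.08,0,0,0,-1]'
```

```text
time_s: 13.62
ee_pos: [0.4619, -0.0748, 0.0474]
eef_rot: [-3.141, -0.0, 1.57]
force: [0.2, -0.7, 0.4]
grip_width: 0.0007
```

```bash
python3 -m creep '[0,0,0.03,0,0,0,-1, 0,0,0.06,0,0,0,-1, 0,0,0.09,0,0,0,-1, 0,0,0.09,0,0,0,-1]'
```

```text
time_s: 14.12
ee_pos: [0.462, -0.0749, 0.047]
eef_rot: [3.141, 0.0, 1.57]
force: [-3.7, 0.5, 7.5]
grip_width: 0.0005
```

Contact: 7.5 N upward at reported z of 0.047, so the real tip ends about 33 mm behind the reported TCP. Next I compute the slide waypoints, clockwise as seen from above, towards the notch.

Run:
```python
from h import *
C=np.array([53.1,-6.15]);r=7.0
A=3.332-np.r_[0,.015,.03+np.arange(0,2.03,.04)]
W=np.c_[C[1]+r*np.sin(A),C[0]+r*np.cos(A)]  # tool x (=world y), tool y (=world x)
s=0
for k in range(0,len(A)-1,12):
    b=W[k]
    print('call',round(A[k],3)); print(', '.join('%.2f,%.2f@%.2f'%(*(w-b),a) for w,a in zip(W[k+1:k+13],A[k+1:k+13])))
```

```text
call 3.332
0.10,-0.02@3.32, 0.21,-0.04@3.30, 0.48,-0.08@3.26, 0.76,-0.10@3.22, 1.04,-0.12@3.18, 1.32,-0.13@3.14, 1.60,-0.12@3.10, 1.88,-0.10@3.06, 2.16,-0.08@3.02, 2.44,-0.04@2.98, 2.71,0.01@2.94, 2.99,0.07@2.90
call 2.902
0.27,0.07@2.86, 0.54,0.15@2.82, 0.80,0.25@2.78, 1.06,0.35@2.74, 1.32,0.47@2.70, 1.57,0.59@2.66, 1.81,0.72@2.62, 2.05,0.87@2.58, 2.29,1.02@2.54, 2.52,1.18@2.50, 2.74,1.36@2.46, 2.95,1.54@2.42
call 2.422
0.21,0.19@2.38, 0.41,0.39@2.34, 0.60,0.59@2.30, 0.78,0.80@2.26, 0.95,1.02@2.22, 1.12,1.25@2.18, 1.28,1.48@2.14, 1.42,1.72@2.10, 1.56,1.96@2.06, 1.69,2.21@2.02, 1.80,2.47@1.98, 1.91,2.73@1.94
call 1.942
0.10,0.26@1.90, 0.18,0.53@1.86, 0.26,0.80@1.82, 0.32,1.07@1.78, 0.37,1.35@1.74, 0.42,1.62@1.70, 0.45,1.90@1.66, 0.47,2.18@1.62, 0.48,2.46@1.58, 0.47,2.74@1.54, 0.46,3.02@1.50, 0.44,3.30@1.46
call 1.462
-0.04,0.28@1.42, -0.08,0.55@1.38, -0.14,0.83@1.34, -0.21,1.10@1.30
```

```bash
python3 -m creep '[0.1,-0.02,0,0,0,0,-1, 0.21,-0.04,0,0,0,0,-1, 0.48,-0.08,0,0,0,0,-1, 0.76,-0.1,0,0,0,0,-1]'
```

```text
time_s: 14.62
ee_pos: [0.4615, -0.0676, 0.047]
eef_rot: [3.14, 0.001, 1.57]
force: [1.4, -4.8, 6.1]
grip_width: 0.0002
```

```bash
python3 -m creep '[0.28,-0.02,0,0,0,0,-1, 0.56,-0.03,0,0,0,0,-1, 0.84,-0.02,0,0,0,0,-1, 1.12,0,0,0,0,0,-1, 1.4,0.02,0,0,0,0,-1, 1.68,0.06,0,0,0,0,-1, 1.95,0.11,0,0,0,0,-1, 2.23,0.17,0,0,0,0,-1]'
```

```text
time_s: 15.62
ee_pos: [0.4631, -0.0454, 0.047]
eef_rot: [3.14, 0.001, 1.57]
force: [-0.7, -6.3, 6.9]
grip_width: 0.0004
```

```bash
python3 -m creep '[0.27,0.07,0,0,0,0,-1, 0.54,0.15,0,0,0,0,-1, 0.8,0.25,0,0,0,0,-1, 1.06,0.35,0,0,0,0,-1, 1.32,0.47,0,0,0,0,-1, 1.57,0.59,0,0,0,0,-1, 1.81,0.72,0,0,0,0,-1, 2.05,0.87,0,0,0,0,-1, 2.29,1.02,0,0,0,0,-1, 2.52,1.18,0,0,0,0,-1, 2.74,1.36,0,0,0,0,-1, 2.95,1.54,0,0,0,0,-1]'
```

```text
time_s: 17.12
ee_pos: [0.4779, -0.016, 0.047]
eef_rot: [-3.141, 0.001, 1.57]
force: [-4.3, -5.6, 10.0]
grip_width: 0.0008
```

```bash
python3 -m creep '[0.21,0.19,0,0,0,0,-1, 0.41,0.39,0,0,0,0,-1, 0.6,0.59,0,0,0,0,-1, 0.78,0.8,0,0,0,0,-1, 0.95,1.02,0,0,0,0,-1, 1.12,1.25,0,0,0,0,-1, 1.28,1.48,0,0,0,0,-1, 1.42,1.72,0,0,0,0,-1, 1.56,1.96,0,0,0,0,-1, 1.69,2.21,0,0,0,0,-1, 1.8,2.47,0,0,0,0,-1, 1.91,2.73,0,0,0,0,-1]'
```

```text
time_s: 18.62
ee_pos: [0.5045, 0.0033, 0.047]
eef_rot: [-3.139, 0.001, 1.57]
force: [-11.5, -3.9, 14.4]
grip_width: 0.0002
```

Contact is still held, but the force is growing to 14 N. I'll ease off 0.2 mm while sliding on, and take shorter calls near the notch.

```bash
python3 -m creep '[0.1,0.26,-0.01,0,0,0,-1, 0.18,0.53,-0.02,0,0,0,-1, 0.26,0.8,-0.02,0,0,0,-1, 0.32,1.07,-0.02,0,0,0,-1, 0.37,1.35,-0.02,0,0,0,-1, 0.42,1.62,-0.02,0,0,0,-1]'
```

```text
time_s: 19.38
ee_pos: [0.5208, 0.0079, 0.047]
eef_rot: [-3.139, -0.0, 1.57]
force: [-8.6, -0.6, 10.2]
grip_width: 0.0003
```

```bash
python3 -m creep '[0.02,0.14,0,0,0,0,-1, 0.03,0.28,0,0,0,0,-1, 0.04,0.42,0,0,0,0,-1, 0.05,0.56,0,0,0,0,-1]'
```

```text
time_s: 19.88
ee_pos: [0.527, 0.0085, 0.0466]
eef_rot: [-3.141, -0.0, 1.57]
force: [-0.4, 0.0, -0.4]
grip_width: 0.0002
```

```bash
python3 -m creep '[0,0.14,0,0,0,0,-1, 0,0.28,0,0,0,0,-1, 0,0.42,0,0,0,0,-1]'
```

```text
time_s: 20.25
ee_pos: [0.5315, 0.0083, 0.0466]
eef_rot: [-3.142, -0.0, 1.57]
force: [-0.2, 0.2, -0.0]
grip_width: 0.0006
```

The force fell to zero and the tip dropped 0.4 mm at about 1.6 rad, so the notch is found where the camera put it. Now to the notch's middle, dipping slightly.

```bash
python3 -m creep '[0,0.2,0.02,0,0,0,-1, -0.02,0.45,0.05,0,0,0,-1, -0.05,0.7,0.1,0,0,0,-1, -0.08,0.95,0.15,0,0,0,-1, -0.12,1.2,0.2,0,0,0,-1, -0.15,1.45,0.2,0,0,0,-1, -0.19,1.65,0.2,0,0,0,-1, -0.2,1.7,0.2,0,0,0,-1, -0.2,1.7,0.2,0,0,0,-1]'
python3 - <<'E'
from h import *
a=snap('side','side7.png');c=snap('wrist','wrist7.png');o=sensors.get_obs();print(o['ee_pos'],o['force'])
x=cv2.resize(cv2.imread('pics/side7.png')[190:265,165:265],None,fx=4,fy=4,interpolation=cv2.INTER_CUBIC)
y=cv2.resize(cv2.imread('pics/wrist7.png')[150:300,170:370],None,fx=2,fy=2,interpolation=cv2.INTER_CUBIC)
z=np.hstack([x,y]);z=(255*(z/255.)**.6).astype(np.uint8);cv2.imwrite('pics/m7.png',z)
E
```

```text
time_s: 21.38
ee_pos: [0.5484, 0.0063, 0.0447]
eef_rot: [-3.142, 0.0, 1.57]
force: [-0.0, 0.4, -0.4]
grip_width: 0.0005
[0.54837503 0.00631428 0.04476545] [-0.55982642 -0.03166531 -0.43876114]
```

View pics/m7.png

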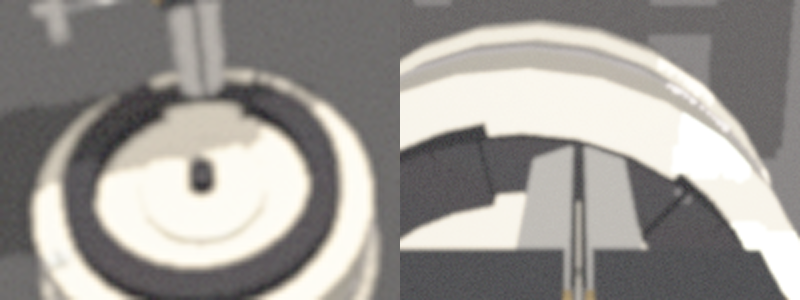

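The tip sits between the two notch ends (left end at (488,160), right end at (670,205) in the crop, finger between them) and touches nothing. I'll press slowly.

```bash
python3 -m creep '[0,0,0.1,0,0,0,-1, 0,0,0.2,0,0,0,-1, 0,0,0.3,0,0,0,-1, 0,0,0.35,0,0,0,-1, 0,0,0.35,0,0,0,-1]'
```

```text
time_s: 22.1
ee_pos: [0.5484, 0.0063, 0.0416]
eef_rot: [3.141, 0.0, 1.57]
force: [-2.3, -0.1, 5.7]
grip_width: 0.0004
```

```bash
python3 -m creep '[0,0,0.1,0,0,0,-1, 0,0,0.2,0,0,0,-1, 0,0,0.3,0,0,0,-1, 0,0,0.4,0,0,0,-1, 0,0,0.4,0,0,0,-1]'
```

```text
time_s: 22.72
ee_pos: [0.5484, 0.0063, 0.0376]
eef_rot: [3.141, 0.0, 1.57]
force: [-2.3, 0.2, 6.0]
grip_width: 0.0001
```

```bash
python3 -m creep '[0,0,0.1,0,0,0,-1, 0,0,0.2,0,0,0,-1, 0,0,0.3,0,0,0,-1, 0,0,0.36,0,0,0,-1, 0,0,0.4,0,0,0,-1, 0,0,0.4,0,0,0,-1]'
```

```text
time_s: 23.48
ee_pos: [0.5485, 0.0063, 0.0339]
eef_rot: [3.141, 0.0, 1.57]
force: [-4.4, -0.6, 8.7]
grip_width: 0.0004
```

```bash
python3 -m creep '[0,0,0.03,0,0,0,-1, 0,0,0.06,0,0,0,-1, 0,0,0.1,0,0,0,-1, 0,0,0.1,0,0,0,-1, 0,0,0.1,0,0,0,-1]'
```

```text
time_s: 24.1
ee_pos: [0.5486, 0.0063, 0.0337]
eef_rot: [3.141, 0.0, 1.57]
force: [-8.1, 0.3, 18.1]
grip_width: 0.0008
```

Hard stop: 1 mm more command gave 18 N and only 0.2 mm of travel. The total travel past plate contact is about 8 mm. Now straight up and clear.

```bash
python3 -m creep '[0,0,-0.1,0,0,0,-1, 0,0,-0.4,0,0,0,-1, 0,0,-1,0,0,0,-1, 0,0,-2,0,0,0,-1, 0,0,-3.5,0,0,0,-1, 0,0,-5,0,0,0,-1, 0,0,-7,0,0,0,-1, 0,0,-9,0,0,0,-1, 0,0,-11,0,0,0,-1, 0,0,-13,0,0,0,-1, 0,0,-14.5,0,0,0,-1, 0,0,-15,0,0,0,-1]'
python3 -m creep '[-0.5,-1,0,0,0,0,-1, -1.5,-2.5,0,0,0,0,-1, -3,-4,0,0,0,0,-1, -5,-6,0,0,0,0,-1, -7,-7.5,0,0,0,0,-1, -9,-8.5,0,0,0,0,-1, -11,-9.5,0,0,0,0,-1, -12,-10,0,0,0,0,-1, -12,-10,0,0,0,0,-1]'
python3 - <<'E'
from h import *
for n in ['side','scene','wrist']: snap(n,n+'8.png')
o=sensors.get_obs();print(o['ee_pos'],o['force'])
x=cv2.resize(cv2.imread('pics/side8.png')[190:290,160:280],(400,333),interpolation=cv2.INTER_CUBIC)
y=cv2.resize(cv2.imread('pics/scene8.png')[145:228,170:270],(400,333),interpolation=cv2.INTER_CUBIC)
cv2.imwrite('pics/m8.png',np.hstack([x,y]))
E
```

```text
time_s: 25.6
ee_pos: [0.5486, 0.0063, 0.1834]
eef_rot: [3.14, 0.0, 1.57]
force: [-0.2, 0.5, -0.1]
grip_width: 0.0004
time_s: 26.72
ee_pos: [0.4479, -0.1139, 0.182]
eef_rot: [-3.141, -0.0, 1.569]
force: [-0.2, -0.3, -0.6]
grip_width: 0.0006
[ 0.44844975 -0.11314246  0.18210542] [ 1.04743117  0.09679847 -0.24607699]
```

View pics/m8.png

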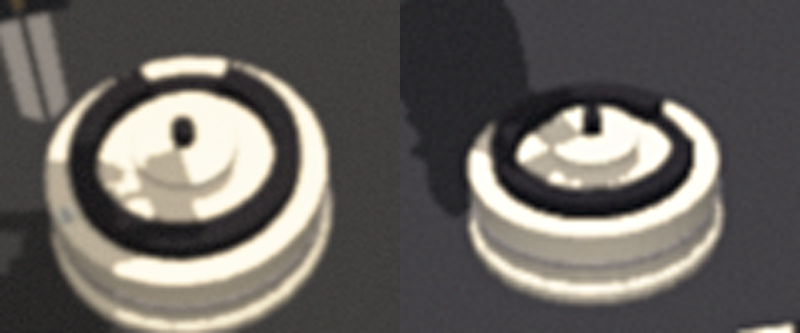

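View pics/wrist8.png

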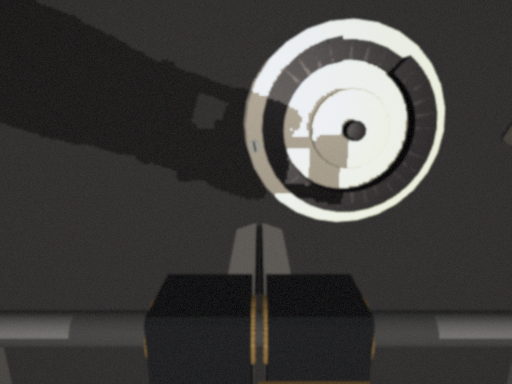

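View pics/side8.png

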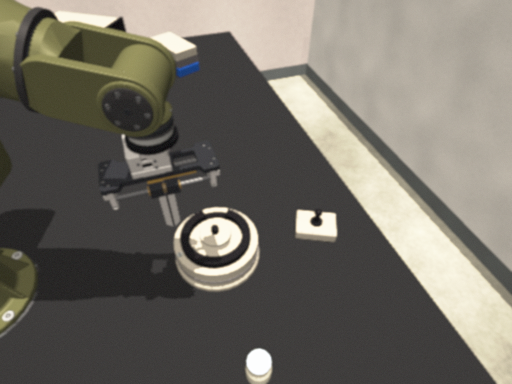

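The cover stands up visibly in both views, the notch floor is sunken, and the joystick (316,225) and jar (259,365) are where they were. I'll check the cover lift by triangulating the knob, and check the bystanders numerically.

Run:
```python
from h import *
def tri(a,u,b,v):
    A=[];B=[]
    for c,(x,y) in ((a,u),(b,v)):
        M=np.array([[c['fx'],0,c['cx']],[0,c['fy'],c['cy']],[0,0,1]])@np.c_[c['R'],c['t']]
        for r,w in ((0,x),(1,y)): A.append(M[r,:3]-w*M[2,:3]);B.append(w*M[2,3]-M[r,3])
    return np.linalg.lstsq(np.array(A),np.array(B),rcond=None)[0]
def knob(c,box):
    x0,x1,y0,y1=box; g=cv2.cvtColor(c['color'],cv2.COLOR_RGB2GRAY)[y0:y1,x0:x1]
    n,l,s,ce=cv2.connectedComponentsWithStats((g<110).astype(np.uint8)); r=[(s[i,4],ce[i]+[x0,y0]) for i in range(1,n) if 10<s[i,4]<120]
    return r
for k in '08':
    a=load(f'side{k}.png');b=load(f'scene{k}.png')
    ra=knob(a,(203,228,221,247));rb=knob(b,(209,227,168,190));print(k,ra,rb)
    ra=max(ra,key=lambda q:q[0]);rb=max(rb,key=lambda q:q[0]);print(tri(a,ra[1],b,rb[1]))
for n,boxes in {'side':[(290,345,200,250),(240,280,340,384),(150,175,140,165)],'scene':[(250,295,220,262),(120,155,210,250),(285,305,135,158)]}.items():
    for x0,x1,y0,y1 in boxes:
        d=[cv2.moments((cv2.cvtColor(load(f'{n}{k}.png')['color'],cv2.COLOR_RGB2GRAY)[y0:y1,x0:x1]>110).astype(np.uint8),True) for k in '08']
        print(n,[(round(m['m10']/m['m00'],1),round(m['m01']/m['m00'],1),m['m00']) for m in d])
```

```text
0 [(np.int32(38), array([215.        , 233.68421053]))] [(np.int32(94), array([217.35106383, 170.12765957])), (np.int32(21), array([217.57142857, 179.61904762]))]
[ 0.52984954 -0.06955302  0.10885545]
8 [(np.int32(43), array([214.55813953, 229.44186047]))] [(np.int32(98), array([217.26530612, 170.94897959]))]
[ 0.53104098 -0.06699246  0.10957917]
side [(25.8, 25.5, 1076.0), (25.7, 25.5, 1081.0)]
side [(18.4, 25.9, 820.0), (18.4, 26.0, 825.0)]
side [(12.2, 9.0, 129.0), (9.3, 16.5, 237.0)]
scene [(20.9, 21.5, 778.0), (20.9, 21.5, 777.0)]
scene [(15.7, 19.6, 455.0), (15.7, 19.7, 457.0)]
scene [(10.9, 7.8, 83.0), (10.9, 7.8, 83.0)]
```

The bystanders haven't moved: scene centroids agree within 0.1 px for all three, though the arm hides the cube in the side view. The knob rose 4.2 px in the side view, where a 16 mm lift should give about 4.4. The scene-view triangulation failed because the knob now merges with the rim's outline, so I don't use it. Handing in.

Run:
```python
from h import *
a=load('side8.png');print([proj(a,[.531,-.062,z]) for z in (.079,.095)])
o=sensors.get_obs();print(o['ee_pos'],o['force'],np.abs(o['joint_vel']).max(),o['time_s'])
print(ctrl.hand_in())
```

```text
[array([214.32473761, 233.4404659 ]), array([213.79282551, 229.05019981])]
[ 0.44844975 -0.11314246  0.18210542] [ 1.04743117  0.09679847 -0.24607699] 0.0031519190503990317 26.875
the job is handed in; nothing more can be done
None
```

The cover is released and standing up, and the job was handed in at 26.9 s with the arm clear of everything.

**What I did:** With the fingers shut I set the tip on the rim beside the screw. I slid it about 1.7 rad clockwise, with 6–14 N of contact at every reading I took. The force fell to zero and the tip dropped at about 1.6 rad, which matched the notch seen in the wrist camera. I moved to the notch's middle, pressed the release to its stop, then lifted straight up and moved aside.

**Last checks:**
- **Release:** it gave way at about 6 N and travelled about 8 mm. It then stopped hard: 1 mm more command gave 18 N and only 0.2 mm of movement.
- **Cover:** the knob rose 4.2 px in the side view, against 4.4 px expected for the full 16 mm. It was still up more than 2 s after the press.
- **Bystanders:** the joystick and jar had not moved in either view. The cube had not moved in the scene view, but the arm hid it in the side view.
- **Robot:** the final force reading was within noise and the arm was at rest.

**What disagreed or failed:**
- **Fingertip length:** the real fingertips end about 33 mm short of the reported TCP, seen in two cameras and confirmed by contact. I therefore worked from contact heights instead of the reported z.
- **Knob triangulation:** the two-view check of the knob's height failed because the knob merged with the rim in the scene view. The lift figure therefore rests on the side view and on feeling the hard stop.

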